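# Put the mixed-up tube-end sleeves back on their own stubs

### The arm

A 6-joint arm with a two-finger parallel gripper is mounted at the origin on the work surface. World frame = base frame: x ahead of the robot, y to its left, z up, the work surface at z = 0. Lengths are in m, angles in rad, forces in N, time in s.
With the tool pointing down it reaches from about 0.35 to 0.875 m from the base axis. Payload 15.5 kg.
Tool frame: the origin (TCP) lies at the very end of the fingers, on their centre line; the grasp point (between the pads) lies 19 mm behind it; x points along the fingers, y is the direction in which the jaws open and shut, and the axes are right-handed (so a half turn about x gives the same grasp; the last joint's range is limited). The gripper opens to 85 mm and grips with 20 to 120 N. Pads are 22 mm wide; open, the fingers measure 114 mm over their backs; the gripper's body (76 mm by 85 mm) begins 54 mm behind the grasp point. The pads swing forward as they close: fully open they stand 13 mm farther back than shut.
Start: joints at [1.093, 0.494, 1.345, -0, 1.302, -0.096], TCP at [0.233, 0.58, 0.231] pointing down, gripper open.
Joint ranges: [-2.91, 2.91], [-0.82, 2.16], [0.22, 2.67], [-1.22, 4.37], [0.12, 2.79], [-3.08, 3.08]. Speed limits (rad/s): [1.89, 1.89, 2.57, 3.01, 3.01, 3.01].

### API

Orientations are given as a unit quaternion [x, y, z, w].
In Python, from cell import * gives the robot as it stands. The module is installed in compiled form; this text tells all that it offers.
- The arm moves only by the shell command python3 -m jog 'ROWS'. ROWS is a JSON object of lists of equal length, an entry for each row: "grip": the closure, from 0 (fully open) to 1 (shut); "delta_pos": the shift along the tool's x, y, z in m, a list of three; "roll": the turn about the tool's x in degrees. A call has exactly 10 rows; each row shifts and turns the commanded pose from where the row before left it, along the tool's axes as they then stand; what a row does not reach is not made up. A row lasts 1/8 s, in which the tool goes at most 62.5 mm and 10.7 degrees, less where a joint would pass 70% of its speed; a pose out of reach is approached as far as the arm can. A call is refused whole if a number of a shift passes 0.0625 or a number of a turn 10.7, either way. A call with a gripper value outside its range is refused whole. The fingers move at their own pace and stop on an object; the grip force is fixed at half the most. Time passes only in rows, so rows that do not move let the fingers close, or fill a call up. It gives the time, the measured TCP pose, the force and the opening at its end, in the units of the state.
- read_state(): the state, without advancing time (a new reading comes with each control period).
- get_image(name): name is "scene" or "side" or "wrist"; returns a dict with "image" (384x512x3 uint8, red, green, blue), "fx", "fy", "cx", "cy" (pixels), "eye" and "attitude" of the camera in the world; the wrist camera has in their place "T_tool_cam" (4x4, takes a point from camera to tool coordinates, whose origin is the TCP and whose axes are the tool frame's). Camera axes: x right, y down, z forward; pixel columns grow to the right and rows downward; lengths in m; the calibration is good to about 2 mm. A picture is of the moment at which its call begins: read the wrist's pose just before it. There is no depth.
- sign_off(): hands the job in, once; it reports no verdict.
The state is a dict: "time": time; "joint_pos": joint angles; "qvel": joint speeds; "effort": joint torques, N m; "tool_pos": TCP position; "ee_rot": TCP orientation; "force": force on the tool from outside, world axes, zero at the start; "wrist_torque": the same for the moment, N m; "finger_gap": opening from 0.0 (shut) to 1.0 (fully open).
Only numpy, scipy, OpenCV 4.12 (cv2) and the standard library are available. Lean on these libraries where they do the work, as an engineer would, in place of code of your own. Each camera call takes 0.05 s, during which the arm holds its last target.

### The job

The three white tube-end sleeves have been put on the wrong tube stubs: move each one to the stub whose steel flange has the same outline as the sleeve (round on round, hexagon on hexagon, square on square), standing fully down on the flange. A stub takes only one sleeve at a time, so stand one of them upright on the empty black rubber mat on the way. Do not disturb the jar, the metal beaker or the wrench, and let go of everything at the end.

Things in the scene. Friction and masses are not known exactly. Their poses are not given: they have to be found in the camera images.
- sleeve_round: Loose white plastic tube-end sleeve (about 80 g, hidden mass varies), 55 mm high, open right through, origin at the centre of its underside, z up along its bore. This one is a round tube, 50 mm outside, 36 mm bore.
- sleeve_hex: Loose white plastic tube-end sleeve (about 80 g, hidden mass varies), 55 mm high, open right through, origin at the centre of its underside, z up along its bore. This one is a hexagonal tube, 48 mm across flats outside (36 mm inside); the outward normals of its flats lie along its x axis and every 60 degrees from it. At the start it, like the other two, stands on a stub of another shape.
- sleeve_square: Loose white plastic tube-end sleeve (about 80 g, hidden mass varies), 55 mm high, open right through, origin at the centre of its underside, z up along its bore. This one is a square tube, 46 mm across flats outside (35 mm inside); its flats face along its x and y axes.
- flange_round: Tube stub on a round flange 92 mm in diameter. All three flanges are fixed plain steel plates 10 mm thick, origin at the centre of the underside, z up; from the middle of each rises a round tube stub 18 mm in diameter with a bevelled tip, its top 40 mm above the table (30 mm above the plate). Small bolt heads (4 mm high) stand near the rim, clear of the sleeve.
- flange_hex: Tube stub on a hexagonal flange 90 mm across flats. All three flanges are fixed plain steel plates 10 mm thick, origin at the centre of the underside, z up; from the middle of each rises a round tube stub 18 mm in diameter with a bevelled tip, its top 40 mm above the table (30 mm above the plate). Small bolt heads (4 mm high) stand near the rim, clear of the sleeve.
- flange_square: Tube stub on a square flange 84 mm on a side. All three flanges are fixed plain steel plates 10 mm thick, origin at the centre of the underside, z up; from the middle of each rises a round tube stub 18 mm in diameter with a bevelled tip, its top 40 mm above the table (30 mm above the plate). Small bolt heads (4 mm high) stand near the rim, clear of the sleeve.
- mat: Square black rubber mat, 90 x 90 mm, 4 mm thick, fixed to the bench, empty at the start; origin at the centre of its underside, z up.
- jar: Small amber jar with a black lid, 42 mm in diameter, 65 mm high, loose; origin at the centre of its underside. Leave alone.
- beaker: Small open aluminium beaker, 48 mm across the rim, 60 mm high, loose; origin at the centre of its underside. Leave alone.
- wrench: Steel wrench 160 mm long lying flat, under 20 mm high, loose; origin under the middle of its length, x along it. Leave alone.
Things that resemble listed ones, but are neither listed nor needed, are in the scene too. What is shaped like the flange_round but red is not meant. Leave any red look-alike of the sleeve_round alone.

How it is judged:
On the way:
1. one of the sleeves stands upright on the rubber mat, let go (((horizontal distance between sleeve_round and mat below 0.045 m and z of sleeve_round in the frame of mat below 0.009 m and angle between sleeve_round's own z axis and vertical below 0.1 rad and linear speed of sleeve_round below 0.02 m/s and contact force between sleeve_round and the fingers below 0.1 N) or (horizontal distance between sleeve_hex and mat below 0.045 m and z of sleeve_hex in the frame of mat below 0.009 m and angle between sleeve_hex's own z axis and vertical below 0.1 rad and linear speed of sleeve_hex below 0.02 m/s and contact force between sleeve_hex and the fingers below 0.1 N) or (horizontal distance between sleeve_square and mat below 0.045 m and z of sleeve_square in the frame of mat below 0.009 m and angle between sleeve_square's own z axis and vertical below 0.1 rad and linear speed of sleeve_square below 0.02 m/s and contact force between sleeve_square and the fingers below 0.1 N))), for 0.2 s.
At the end, for the whole second after the job is handed in: Each sleeve stands upright (within 0.08 rad) and at rest over the stub of the flange of its own shape, centre within 14 mm of the stub's axis and its underside down on the flange plate (less than 5 mm above it), none of them touched by the fingers (horizontal distance between sleeve_round and flange_round below 0.014 m and z of sleeve_round in the frame of flange_round below 0.015 m and angle between each of sleeve_round, sleeve_hex, sleeve_square's own z axis and vertical below 0.08 rad and linear speed of each of sleeve_round, sleeve_hex, sleeve_square below 0.02 m/s and contact force between each of sleeve_round, sleeve_hex, sleeve_square and the fingers below 0.1 N and horizontal distance between sleeve_hex and flange_hex below 0.014 m and z of sleeve_hex in the frame of flange_hex below 0.015 m and horizontal distance between sleeve_square and flange_square below 0.014 m and z of sleeve_square in the frame of flange_square below 0.015 m).
It fails at once if the jar is knocked over or pushed more than 30 mm (distance of jar from where it was at the start of the episode above 0.03 m or angle between jar's own z axis and vertical above 0.5 rad).
It fails at once if the beaker is knocked over or pushed more than 30 mm (distance of beaker from where it was at the start of the episode above 0.03 m or angle between beaker's own z axis and vertical above 0.5 rad).
It fails at once if the wrench is pushed more than 30 mm (distance of wrench from where it was at the start of the episode above 0.03 m).
It also fails if it takes over 109 s, if anything falls off the work surface, if the arm or the gripper's body presses on something with over 40 N, if the wrist force passes 120 N, or if a joint passes its speed limit or range.

## Working session

There is one attempt and no reset: what is moved stays moved. The work goes in short steps, Python scripts to look and compute and a shell command to move; the robot and the scene stay as the last step left them, time stands still between calls to the robot, and variables do not carry over. Pictures are saved under pics/ and viewed, and the job is handed in when it is done.

```bash
mkdir -p pics; ls; cat > h.py <<'E'
import numpy as np,cv2
from cell import *
from scipy.spatial.transform import Rotation as R
def snap(n,f):
    s=read_state();d=get_image(n);cv2.imwrite('pics/'+f,d['image'][:,:,::-1]);return s,d
E
python3 - <<'E'
from h import *
for n in ['scene','side','wrist']:
    s,d=snap(n,n+'0.png'); print(n,{k:v for k,v in d.items() if k!='image'})
print(s)
E
```

```text
pics
scene {'fx': 362.1875185695464, 'fy': 362.1875185695464, 'cx': 246.24390767076346, 'cy': 193.2900426751023, 'eye': array([ 0.83861875, -0.51097068,  0.66805382]), 'attitude': array([ 0.89755629,  0.25118136, -0.10222403, -0.34763613])}
side {'fx': 437.2749753285733, 'fy': 437.2749753285733, 'cx': 260.3186859967678, 'cy': 191.13437221895882, 'eye': array([ 0.0621477 , -0.48705845,  0.79825784]), 'attitude': array([ 0.86660113, -0.34459126,  0.13561948, -0.33446479])}
wrist {'fx': 287.2657172334461, 'fy': 287.2657172334461, 'cx': 258.94518159748475, 'cy': 187.58141484969588, 'T_tool_cam': array([[-1.51916198e-04, -2.61200126e-01,  9.65284658e-01,
        -1.43275970e-01],
       [ 9.99999857e-01, -5.33724076e-04,  1.29571939e-05,
         6.96191916e-04],
       [ 5.11811242e-04,  9.65284522e-01,  2.61200170e-01,
        -6.71218242e-02],
       [ 0.00000000e+00,  0.00000000e+00,  0.00000000e+00,
         1.00000000e+00]])}
{'time': 0.1, 'joint_pos': array([ 1.09353555e+00,  4.94127018e-01,  1.34604841e+00, -7.40238767e-06,
        1.30248811e+00, -9.54955395e-02]), 'qvel': array([-0.00138767, -0.00147732, -0.00219221,  0.00144481, -0.00036184,
       -0.00053582]), 'effort': array([ 9.69625216e-04, -8.83580518e+01, -3.84560966e+01, -2.85187461e-04,
        5.28192701e-03,  1.26307218e-04]), 'tool_pos': array([0.23270345, 0.57973061, 0.2307632 ]), 'ee_rot': array([ 0.13379161,  0.69436828, -0.13451944,  0.69415922]), 'force': array([0.01447597, 0.45724251, 0.17412658]), 'wrist_torque': array([ 0.03068361,  0.03015629, -0.01336409]), 'finger_gap': 1.0018908741912815}
```

View pics/scene0.png

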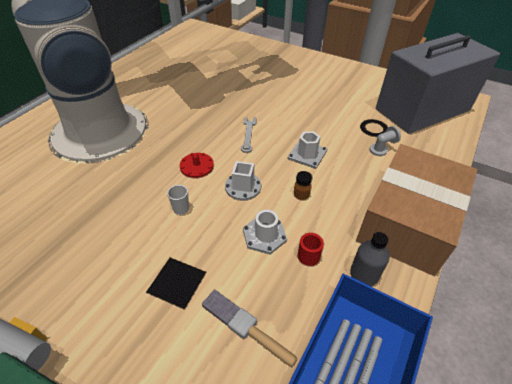

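View pics/side0.png

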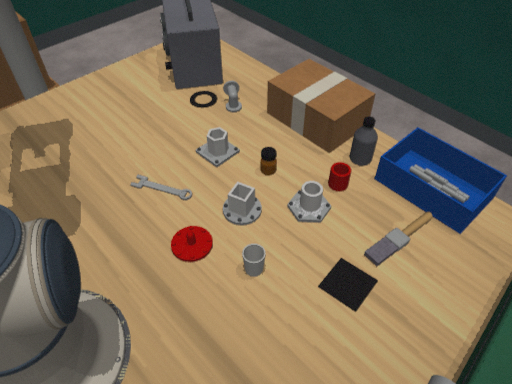

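View pics/wrist0.png

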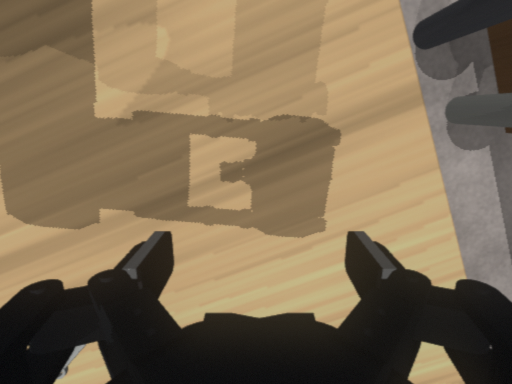

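The square sleeve is on the round flange (scene 242,180), the hex sleeve on the square flange (308,148), and the round sleeve on the hex flange (265,228). The red flange (197,164) and red sleeve (311,249) are look-alikes, so I leave them alone. I'll enlarge to confirm and measure.

```bash
python3 - <<'E'
import cv2
a=cv2.imread('pics/scene0.png')[120:320,140:340];cv2.imwrite('pics/sc_c.png',cv2.resize(a,None,fx=3.5,fy=3,interpolation=cv2.INTER_CUBIC) if 0 else cv2.resize(a,(600,600),interpolation=cv2.INTER_CUBIC))
a=cv2.imread('pics/side0.png')[110:310,180:380];cv2.imwrite('pics/si_c.png',cv2.resize(a,(600,600),interpolation=cv2.INTER_CUBIC))
E
```

```text
(no output)
```

View pics/sc_c.png

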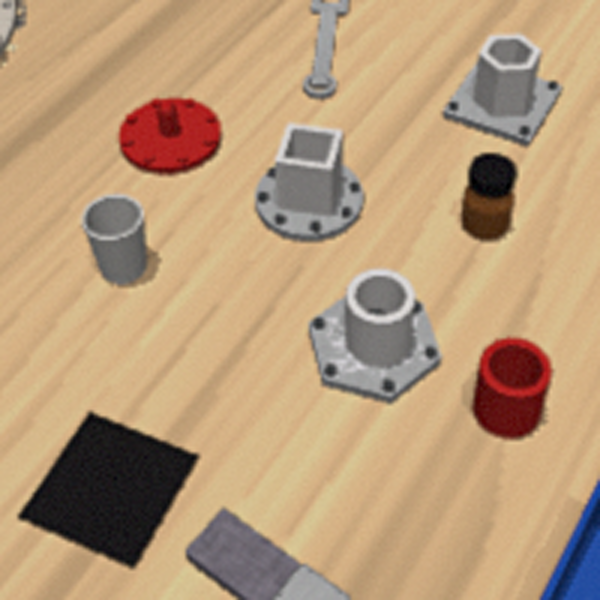

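View pics/si_c.png

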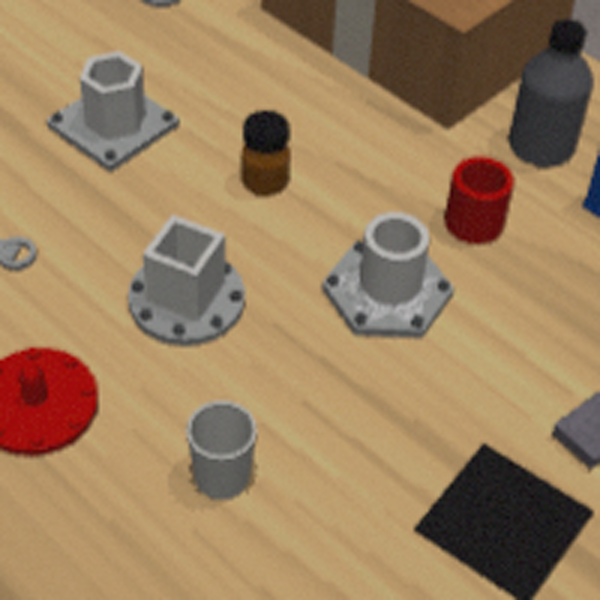

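```bash
cat >> h.py <<'E'
def ray(cam,px,z):
    d=np.array([(px[0]-cam['cx'])/cam['fx'],(px[1]-cam['cy'])/cam['fy'],1.])
    if 'eye' in cam: M=R.from_quat(cam['attitude']).as_matrix();e=np.array(cam['eye'])
    else:
        T=np.array(cam['T_tool_cam']);Rt=R.from_quat(cam['st']['ee_rot']).as_matrix()
        M=Rt@T[:3,:3];e=Rt@T[:3,3]+cam['st']['tool_pos']
    w=M@d; return e+w*(z-e[2])/w[2]
E
python3 - <<'E'
from h import *
sc=get_image('scene');si=get_image('side')
A=lambda l:[(x/3+140,y/3+120) for x,y in l]
B=lambda l:[(x/3+180,y/3+110) for x,y in l]
for n,z,a,b in [('round',.065,[(381,297)],[(396,243)]),('sq',.065,[(288,127),(342,131),(332,167),(277,158)],[(177,217),(224,236),(197,273),(145,247)]),
 ('hex',.065,[(509,53)],[(112,72)]),('sqfl',.01,[(562,85),(529,138),(445,110)],[(48,120),(110,163),(179,122)]),
 ('mat',.004,[(90,413),(198,458),(133,566),(20,516)],[(485,444),(592,514),(525,600),(415,525)]),
 ('rdfl L,R,bot top-plane',.01,[(256,197),(364,196),(312,233)],[(128,297),(244,297),(186,338)]),
 ('hexfl',.01,[(318,320),(310,348),(324,381),(390,397),(440,357),(425,310)],[(323,288),(361,328),(422,331),(453,290)]),
 ('jar top',.065,[(493,175)],[(267,132)]),('beaker',.06,[(115,217)],[(222,432)]),('redsleeve',.055,[(515,364)],[(482,179)]),('redfl',.01,[(171,132)],[(38,398)])]:
    for nm,c,l in(('sc',sc,A(a)),('si',si,B(b))):
        p=np.array([ray(c,q,z)[:2] for q in l]); print(n,nm,p.round(3).tolist(),'mean',p.mean(0).round(4))
E
```

```text
round sc [[0.622, -0.083]] mean [ 0.622 -0.083]
round si [[0.61, -0.085]] mean [ 0.6095 -0.085 ]
sq sc [[0.471, 0.032], [0.511, 0.051], [0.525, 0.011], [0.483, -0.003]] mean [0.4973 0.0228]
sq si [[0.507, 0.049], [0.52, 0.009], [0.48, -0.004], [0.469, 0.042]] mean [0.4937 0.024 ]
hex sc [[0.585, 0.212]] mean [0.585  0.2117]
hex si [[0.58, 0.215]] mean [0.58  0.215]
sqfl sc [[0.623, 0.26], [0.627, 0.179], [0.547, 0.174]] mean [0.5989 0.2041]
sqfl si [[0.536, 0.256], [0.541, 0.176], [0.619, 0.175]] mean [0.5649 0.2023]
mat sc [[0.474, -0.239], [0.561, -0.229], [0.571, -0.314], [0.485, -0.325]] mean [ 0.5228 -0.2767]
mat si [[0.556, -0.227], [0.565, -0.314], [0.48, -0.323], [0.47, -0.236]] mean [ 0.5176 -0.2748]
rdfl L,R,bot top-plane sc [[0.46, -0.005], [0.537, 0.043], [0.522, -0.015]] mean [0.5065 0.0076]
rdfl L,R,bot top-plane si [[0.455, 0.051], [0.521, -0.012], [0.461, -0.011]] mean [0.4789 0.0094]
hexfl sc [[0.572, -0.088], [0.581, -0.113], [0.605, -0.133], [0.652, -0.12], [0.667, -0.071], [0.637, -0.038]] mean [ 0.619  -0.0937]
hexfl si [[0.573, -0.048], [0.565, -0.096], [0.597, -0.13], [0.646, -0.119]] mean [ 0.5953 -0.098 ]
jar top sc [[0.638, 0.068]] mean [0.6376 0.068 ]
jar top si [[0.624, 0.07]] mean [0.6243 0.07  ]
beaker sc [[0.409, -0.116]] mean [ 0.4086 -0.1162]
beaker si [[0.4, -0.117]] mean [ 0.3996 -0.1174]
redsleeve sc [[0.725, -0.08]] mean [ 0.7249 -0.0795]
redsleeve si [[0.719, -0.08]] mean [ 0.7192 -0.0802]
redfl sc [[0.351, 0.023]] mean [0.3512 0.0228]
redfl si [[0.345, 0.022]] mean [0.3445 0.0219]
```

```bash
cat >> h.py <<'E'
def plan(x,y,z,jaw=None):
    """deltas in current tool axes (tilt assumed small), jaw: desired jaw-line angle deg mod 180"""
    s=read_state();M=R.from_quat(s['ee_rot']).as_matrix()
    d=M.T@(np.array([x,y,z])-s['tool_pos'])
    cur=np.degrees(np.arctan2(M[1,1],M[0,1]))
    print('t',round(s['time'],2),'tcp',s['tool_pos'].round(4),'down',M[:,0].round(3),'jaw',cur.round(2),'j6',s['joint_pos'][5].round(2),'gap',round(s['finger_gap'],3),'F',s['force'].round(1))
    print('delta tool',(d*1000).round(1),'mm')
    if jaw is not None:
        for k in range(-4,5):
            r=-(jaw+180*k-cur)   # x down: +roll = negative yaw
            if abs(r)<=180: print('roll opt',round(r,1))
E
python3 -c "
from h import *
plan(.616-.0,-.084,.23,0)"
```

```text
t 0.25 tcp [0.2328 0.5799 0.231 ] down [-0. -0. -1.] jaw 68.12 j6 -0.1 gap 0.999 F [ 0.5 -0.4 -0.3]
delta tool [   1.2 -473.3  603. ] mm
roll opt 68.1
roll opt -111.9
```

```bash
python3 -m jog '{"grip":[0,0,0,0,0,0,0,0,0,0],"delta_pos":[[0,-0.03,0.038],[0,-0.03,0.038],[0,-0.03,0.038],[0,-0.03,0.038],[0,-0.03,0.038],[0,-0.03,0.038],[0,-0.03,0.038],[0,-0.03,0.038],[0,-0.03,0.038],[0,-0.03,0.038]],"roll":[0,0,0,0,0,0,0,0,0,0]}'
python3 -c "
from h import *
plan(.616,-.084,.23,0)
s,d=snap('wrist','w1.png')"
```

```text
time: 1.5
tool_pos: [0.4744, 0.1585, 0.2314]
ee_rot: [0.134, 0.694, -0.134, 0.694]
force: [0.6, 0.4, 0.5]
finger_gap: 1.001
t 1.5 tcp [0.4744 0.1585 0.2314] down [ 0.  0. -1.] jaw 68.12 j6 -0.99 gap 1.001 F [0.6 0.4 0.5]
delta tool [   1.4 -172.3  221.8] mm
roll opt 68.1
roll opt -111.9
```

View pics/w1.png

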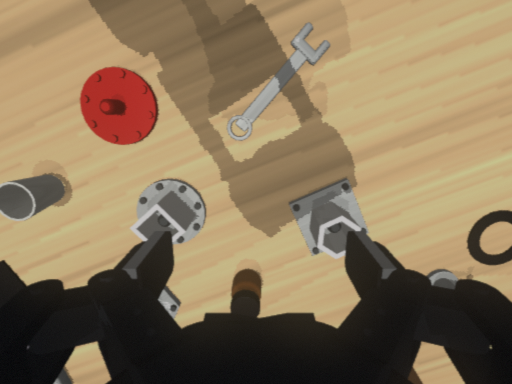

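```bash
python3 -m jog '{"grip":[0,0,0,0,0,0,0,0,0,0],"delta_pos":[[0,-0.0215,0.0277],[0,-0.0215,0.0277],[0,-0.0215,0.0277],[0,-0.0215,0.0277],[0,-0.0215,0.0277],[0,-0.0215,0.0277],[0,-0.0215,0.0277],[0,-0.0215,0.0277],[0,0,0],[0,0,0]],"roll":[0,0,0,0,0,0,0,0,0,0]}'
python3 -c "
from h import *
plan(.616,-.084,.23,0)
s,d=snap('wrist','w2.png')"
```

```text
time: 2.8
tool_pos: [0.6148, -0.0817, 0.231]
ee_rot: [0.134, 0.695, -0.134, 0.694]
force: [-0.2, 0.5, 0.9]
finger_gap: 1.003
t 2.8 tcp [ 0.6148 -0.0817  0.231 ] down [-0.001  0.    -1.   ] jaw 68.12 j6 -1.42 gap 1.003 F [-0.2  0.5  0.9]
delta tool [ 1.  -1.7  1.9] mm
roll opt 68.1
roll opt -111.9
```

View pics/w2.png

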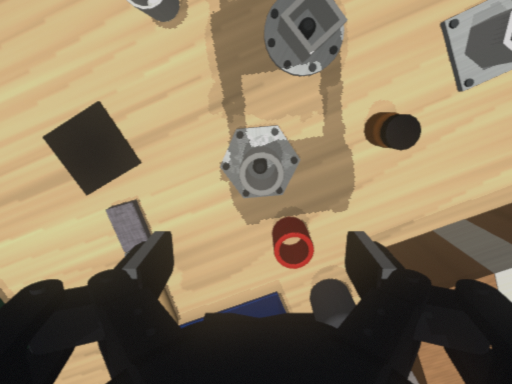

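The view shows the round sleeve's rim centre at (262,174), its stub tip at (260,166), mat corners at (43,138), (99,102), (141,161), (87,194), and the square sleeve at (312,22).

```bash
python3 - <<'E'
from h import *
s=read_state();d=get_image('wrist');d['st']=s
for n,p,z in [('round',(262,174),.065),('stub',(260,166),.04),('jar',(402,131),.065),('red',(294,250),.055),('bolts',(241,133),.014),('b',(274,131),.014),('b',(294,160),.014),('b',(280,190),.014),('b',(245,193),.014),('b',(226,166),.014)]+[('mat',q,.004) for q in [(43,138),(99,102),(141,161),(87,194)]]+[('stubRound',(308,26),.04)]:
    print(n,ray(d,p,z).round(4))
E
```

```text
round [ 0.6173 -0.078   0.065 ]
stub [ 0.6126 -0.0784  0.04  ]
jar [0.6293 0.0769 0.065 ]
red [ 0.7223 -0.0776  0.055 ]
bolts [ 0.57   -0.0866  0.014 ]
b [ 0.583  -0.0478  0.014 ]
b [ 0.6261 -0.0373  0.014 ]
b [ 0.6564 -0.0678  0.014 ]
b [ 0.6432 -0.1117  0.014 ]
b [ 0.6011 -0.1204  0.014 ]
mat [ 0.4821 -0.3243  0.004 ]
mat [ 0.4703 -0.2357  0.004 ]
mat [ 0.5551 -0.2223  0.004 ]
mat [ 0.5678 -0.3108  0.004 ]
stubRound [0.4932 0.0236 0.04  ]
```

```bash
python3 -m jog '{"grip":[0,0,0,0,0,0,0,0,0,0],"delta_pos":[[0.035,0,0],[0.035,0,0],[0.035,0,0],[0.035,0,0],[0.03,0,0],[0.015,0,0],[0.015,0,0],[0,0,0],[0,0,0],[0,0,0]],"roll":[0,0,0,0,0,0,0,0,0,0]}'
python3 -c "
from h import *
s,d=snap('side','s3.png')
i=d['image'][100:280,220:400,::-1]
cv2.imwrite('pics/s3c.png',cv2.resize(i,(600,600)))"
```

```text
time: 4.15
tool_pos: [0.6158, -0.0823, 0.0321]
ee_rot: [0.134, 0.694, -0.134, 0.695]
force: [0.7, -0.2, -1.0]
finger_gap: 0.998
```

View pics/s3c.png

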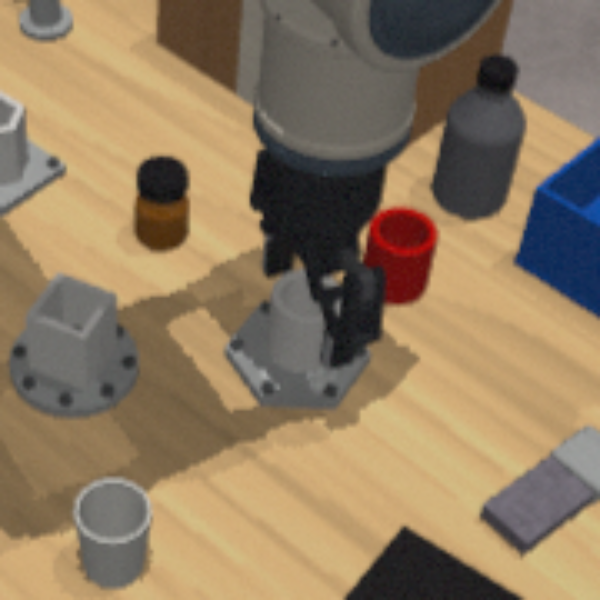

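The fingers straddle the round sleeve and are clear of everything else. Next I close and lift.

```bash
python3 -m jog '{"grip":[0.3,0.5,1,1,1,1,1,1,1,1],"delta_pos":[[0,0,0],[0,0,0],[0,0,0],[0,0,0],[0,0,0],[0,0,0],[0.02,0,0],[0,0,0],[0,0,0],[0,0,0]],"roll":[0,0,0,0,0,0,0,0,0,0]}' --help 2>/dev/null | head -5; python3 -c "
from h import *
plan(.616,-.081,.13)"
```

```text
t 4.2 tcp [ 0.6157 -0.0823  0.032 ] down [ 0.001 -0.    -1.   ] jaw 68.12 j6 -1.42 gap 1.0 F [ 0.5 -0.1 -0.1]
delta tool [-98.    1.3  -0.1] mm
```

That call was not executed, which was lucky because it contained a wrong downward shift. I'll do a pure close instead.

```bash
python3 -m jog '{"grip":[1,1,1,1,1,1,1,1,1,1],"delta_pos":[[0,0,0],[0,0,0],[0,0,0],[0,0,0],[0,0,0],[0,0,0],[0,0,0],[0,0,0],[0,0,0],[0,0,0]],"roll":[0,0,0,0,0,0,0,0,0,0]}'; python3 -c "
from h import *
plan(.616,-.081,.13)"
```

```text
time: 5.45
tool_pos: [0.6154, -0.0822, 0.0319]
ee_rot: [0.134, 0.694, -0.134, 0.694]
force: [-3.6, 0.6, 10.5]
finger_gap: 0.583
t 5.45 tcp [ 0.6154 -0.0822  0.0319] down [ 0. -0. -1.] jaw 68.13 j6 -1.42 gap 0.583 F [-3.6  0.6 10.5]
delta tool [-98.1   1.3   0.2] mm
```

```bash
python3 -m jog '{"grip":[1,1,1,1,1,1,1,1,1,1],"delta_pos":[[-0.005,0,0],[-0.01,0,0],[-0.02,0,0],[-0.025,0,0],[-0.025,0,0],[-0.025,0,0],[0,0,0],[0,0,0],[0,0,0],[0,0,0]],"roll":[0,0,0,0,0,0,0,0,0,0]}'; python3 -c "
from h import *
plan(.519,-.275,.14)
s,d=snap('side','s4.png')"
```

```text
time: 6.7
tool_pos: [0.615, -0.0821, 0.1406]
ee_rot: [0.134, 0.695, -0.134, 0.694]
force: [0.1, -0.8, -1.4]
finger_gap: 0.573
t 6.7 tcp [ 0.615  -0.0821  0.1406] down [-0.001  0.    -1.   ] jaw 68.13 j6 -1.42 gap 0.573 F [ 0.1 -0.8 -1.4]
delta tool [   0.6 -214.8  -17.2] mm
```

View pics/s4.png

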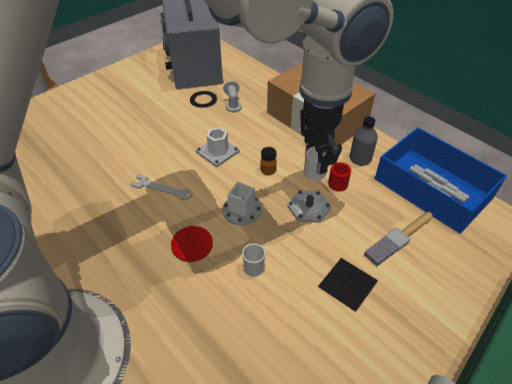

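```bash
python3 -m jog '{"grip":[1,1,1,1,1,1,1,1,1,1],"delta_pos":[[0,-0.02,-0.002],[0,-0.027,-0.002],[0,-0.028,-0.002],[0,-0.028,-0.002],[0,-0.028,-0.002],[0,-0.028,-0.002],[0,-0.028,-0.003],[0,-0.028,-0.002],[0,0,0],[0,0,0]],"roll":[0,0,0,0,0,0,0,0,0,0]}'; python3 -c "
from h import *
plan(.519,-.275,.027)
s,d=snap('side','s5.png');s,d=snap('scene','c5.png')
for n in('s5','c5'):pass"
```

```text
time: 8.0
tool_pos: [0.5191, -0.2754, 0.1413]
ee_rot: [0.134, 0.694, -0.134, 0.694]
force: [0.3, -0.9, -0.7]
finger_gap: 0.572
t 8.0 tcp [ 0.5191 -0.2754  0.1413] down [-0.  0. -1.] jaw 68.09 j6 -1.78 gap 0.572 F [ 0.3 -0.9 -0.7]
delta tool [114.3   0.3  -0.2] mm
```

View pics/s5.png

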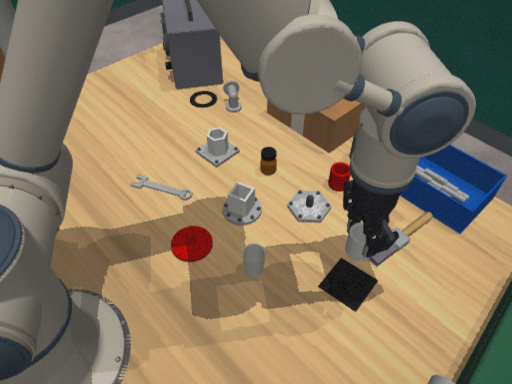

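View pics/c5.png

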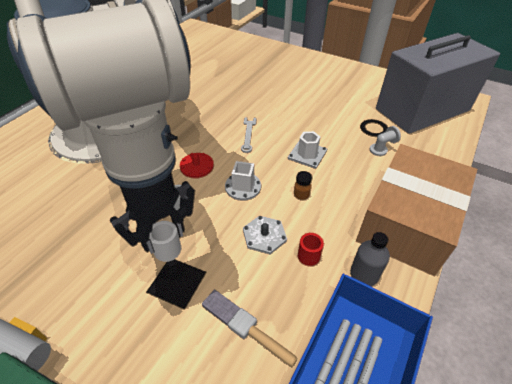

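```bash
python3 -m jog '{"grip":[1,1,1,1,1,1,1,1,1,1],"delta_pos":[[0.02,0,0],[0.025,0,0],[0.025,0,0],[0.02,0,0],[0.01,0,0],[0.008,0,0],[0.003,0,0],[0.003,0,0],[0,0,0],[0,0,0]],"roll":[0,0,0,0,0,0,0,0,0,0]}'; python3 -c "
from h import *
plan(.519,-.275,.027)
s,d=snap('scene','c6.png')
i=d['image'][130:330,80:330,::-1]
cv2.imwrite('pics/c6c.png',cv2.resize(i,None,fx=3,fy=3))"
```

```text
time: 9.35
tool_pos: [0.5195, -0.2754, 0.0275]
ee_rot: [0.134, 0.694, -0.134, 0.694]
force: [-0.6, -0.5, -0.8]
finger_gap: 0.574
t 9.35 tcp [ 0.5195 -0.2754  0.0275] down [ 0. -0. -1.] jaw 68.12 j6 -1.78 gap 0.574 F [-0.6 -0.5 -0.8]
delta tool [ 0.5  0.2 -0.7] mm
```

View pics/c6c.png

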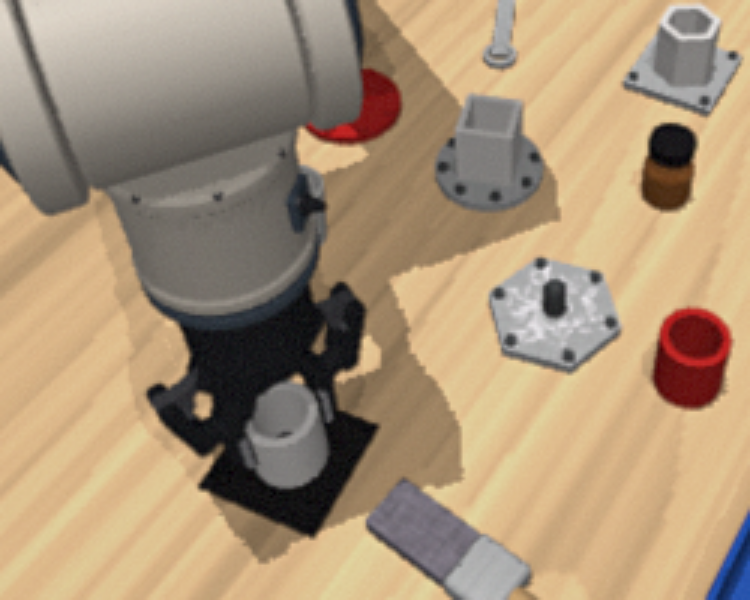

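The sleeve is just above the mat. The hex stub tip is at scene (265,226). I lower 2 mm and let go.

```bash
python3 -m jog '{"grip":[1,1,1,0.5,0.5,0.3,0.3,0,0,0],"delta_pos":[[0.001,0,0],[0.001,0,0],[0,0,0],[0,0,0],[0,0,0],[0,0,0],[0,0,0],[0,0,0],[0,0,0],[0,0,0]],"roll":[0,0,0,0,0,0,0,0,0,0]}'; python3 - <<'E'
from h import *
sc=get_image('scene');si=get_image('side')
cv2.imwrite('pics/s7.png',cv2.resize(si['image'][110:310,180:380,::-1],(600,600)))
print(ray(sc,(265,225.7),.04))
plan(.519,-.275,.2)
E
```

```text
time: 10.65
tool_pos: [0.5194, -0.2753, 0.0252]
ee_rot: [0.134, 0.694, -0.134, 0.694]
force: [0.4, 0.1, 0.2]
finger_gap: 1.0
[ 0.61834145 -0.08364365  0.04      ]
t 10.75 tcp [ 0.5194 -0.2754  0.0253] down [ 0. -0. -1.] jaw 68.13 j6 -1.78 gap 1.001 F [ 0.5  0.5 -0.8]
delta tool [-174.7    0.2   -0.5] mm
```

View pics/s7.png

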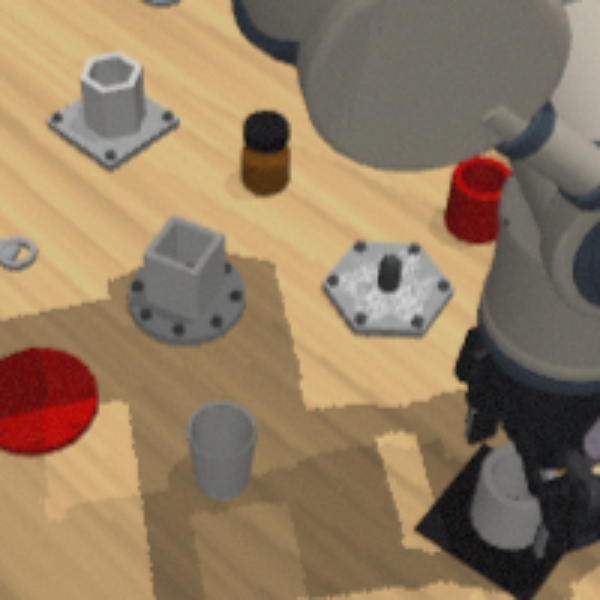

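```bash
python3 -m jog '{"grip":[0,0,0,0,0,0,0,0,0,0],"delta_pos":[[-0.01,0,0],[-0.02,0,0],[-0.025,0,0],[-0.03,0,0],[-0.03,0,0],[-0.03,0,0],[-0.03,0,0],[-0.03,0,0],[0,0,0],[0,0,0]],"roll":[0,0,0,0,0,0,0,0,0,0]}'; python3 - <<'E'
from h import *
si=get_image('side')
print(ray(si,(310.3,197.7),.04))
snap('wrist','w8.png')
plan(.582,.214,.23)
E
```

```text
time: 12.0
tool_pos: [0.5191, -0.2751, 0.2302]
ee_rot: [0.134, 0.694, -0.134, 0.694]
force: [0.2, -0.4, -0.2]
finger_gap: 1.002
[ 0.60969308 -0.0826546   0.04      ]
t 12.1 tcp [ 0.519  -0.275   0.2296] down [-0.001  0.001 -1.   ] jaw 68.13 j6 -1.78 gap 1.002 F [0.6 0.2 0.6]
delta tool [-1.000e-01  4.773e+02 -1.237e+02] mm
```

View pics/w8.png

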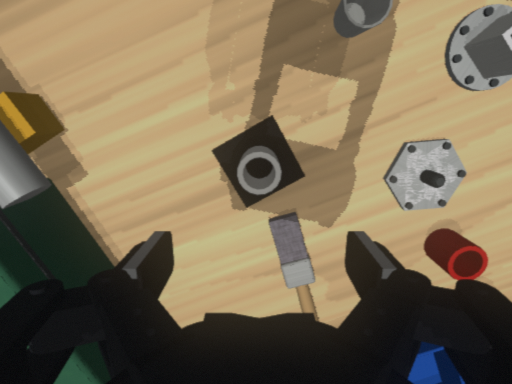

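The sleeve stands upright on the mat, rim at (259,170). I go to the hex sleeve.

```bash
python3 -m jog '{"grip":[0,0,0,0,0,0,0,0,0,0],"delta_pos":[[0,0.045,-0.012],[0,0.048,-0.0125],[0,0.048,-0.0125],[0,0.048,-0.0125],[0,0.048,-0.0125],[0,0.048,-0.0125],[0,0.048,-0.0125],[0,0.048,-0.0125],[0,0.048,-0.012],[0,0.048,-0.012]],"roll":[0,0,0,0,0,0,0,0,0,0]}'; python3 -m jog '{"grip":[0,0,0,0,0,0,0,0,0,0],"delta_pos":[[0,0,0],[0,0,0],[0,0,0],[0,0,0],[0,0,0],[0,0,0],[0,0,0],[0,0,0],[0,0,0],[0,0,0]],"roll":[0,0,0,0,0,0,0,0,0,0]}'; python3 - <<'E'
from h import *
s,d=snap('wrist','w9.png')
cv2.imwrite('pics/w9c.png',cv2.resize(d['image'][80:280,160:410,::-1],None,fx=3,fy=3,interpolation=cv2.INTER_CUBIC))
plan(.582,.214,.23)
E
```

```text
time: 13.35
tool_pos: [0.5822, 0.2149, 0.2294]
ee_rot: [0.134, 0.695, -0.134, 0.694]
force: [0.6, -0.3, 0.6]
finger_gap: 0.998
time: 14.6
tool_pos: [0.5825, 0.2134, 0.2303]
ee_rot: [0.134, 0.694, -0.134, 0.694]
force: [0.6, 0.8, 0.5]
finger_gap: 0.999
t 14.65 tcp [0.5825 0.2133 0.2303] down [-0. -0. -1.] jaw 68.12 j6 -0.93 gap 0.999 F [ 0.4 -0.4  1.1]
delta tool [ 0.3  0.4 -0.7] mm
```

View pics/w9c.png

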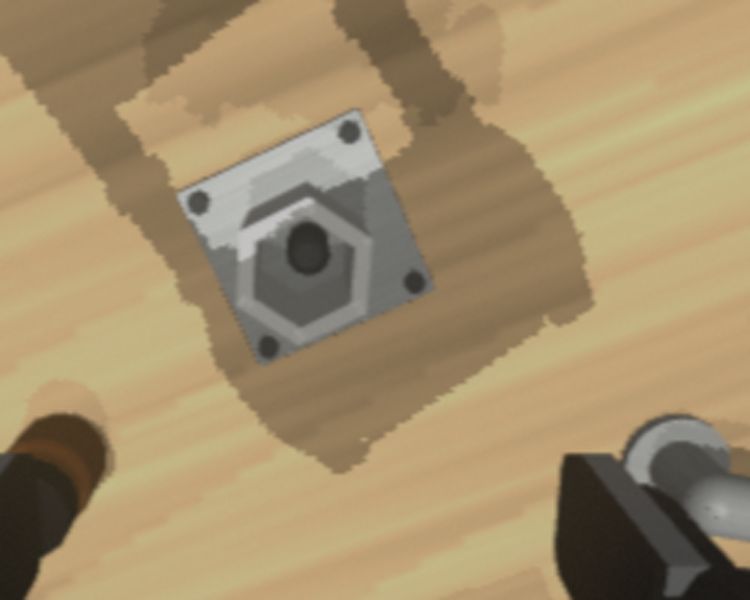

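The hex flats face left and right in the image (edges x≈238 and 368), so they are already aligned with the jaws. I compute the centres of the sleeve, stub tip and bolts.

```bash
python3 - <<'E'
from h import *
s=read_state();d=get_image('wrist');d['st']=s
f=lambda x,y:(160+x/3,80+y/3)
H=[(306,196),(372,237),(365,308),(302,345),(238,300),(238,233)]
P=np.array([ray(d,f(*q),.065) for q in H]);print('hex',P.mean(0).round(4));
for i in range(6):
    e=P[(i+1)%6]-P[i];print(np.degrees(np.arctan2(e[1],e[0]))%60, np.linalg.norm(e))
print('bolts',np.mean([ray(d,f(*q),.014) for q in [(349,131),(414,282),(268,347),(199,203)]],0).round(4))
print('stub',ray(d,f(308,249),.04).round(4))
p=P.mean(0);plan(p[0],p[1],.032)
E
```

```text
hex [0.5806 0.2175 0.065 ]
36.384706706209286 0.028069532550864668
33.809200304004534 0.026517849307374736
39.61431086139193 0.027258589476631966
31.86405167003369 0.029252709094342286
37.074023443559014 0.024864722089631943
36.59366843885377 0.02786990234034897
bolts [0.58   0.2199 0.014 ]
stub [0.5781 0.2206 0.04  ]
t 14.7 tcp [0.5825 0.2133 0.2303] down [-0. -0. -1.] jaw 68.13 j6 -0.93 gap 1.002 F [ 0.1 -0.7 -0.6]
delta tool [198.3   3.2  -3.3] mm
```

```bash
python3 - <<'E'
from h import *
d=get_image('wrist');s=read_state();s=dict(s);s['tool_pos']=np.array([.519,-.275,.2296]);d['st']=s
print(ray(d,(259,170),.059))
s['tool_pos']=np.array([.6148,-.0817,.231]);
print(R.from_quat(s['ee_rot']).as_matrix().round(3))
E
```

```text
[ 0.5169869  -0.27336499  0.059     ]
[[-0.     0.373  0.928]
 [-0.     0.928 -0.373]
 [-1.    -0.    -0.   ]]
```

```bash
python3 -m jog '{"grip":[0,0,0,0,0,0,0,0,0,0],"delta_pos":[[0.03,0.002,-0.002],[0.035,0,0],[0.035,0,0],[0.035,0,0],[0.03,0,0],[0.015,0,0],[0.012,0,0],[0.006,0,0],[0,0,0],[0,0,0]],"roll":[0,0,0,0,0,0,0,0,0,0]}'
python3 -m jog '{"grip":[1,1,1,1,1,1,1,1,1,1],"delta_pos":[[0,0,0],[0,0,0],[0,0,0],[0,0,0],[0,0,0],[0,0,0],[0,0,0],[0,0,0],[0,0,0],[0,0,0]],"roll":[0,0,0,0,0,0,0,0,0,0]}'; python3 -c "
from h import *
plan(.581,.216,.14)"
```

```text
time: 16.0
tool_pos: [0.5818, 0.216, 0.033]
ee_rot: [0.134, 0.694, -0.134, 0.695]
force: [-0.1, -0.0, -0.3]
finger_gap: 0.997
time: 17.25
tool_pos: [0.5817, 0.216, 0.033]
ee_rot: [0.134, 0.694, -0.134, 0.695]
force: [-1.7, -0.9, 9.4]
finger_gap: 0.559
t 17.25 tcp [0.5817 0.216  0.033 ] down [ 0.001  0.    -1.   ] jaw 68.12 j6 -0.93 gap 0.559 F [-1.7 -0.9  9.4]
delta tool [-107.    -0.2   -0.6] mm
```

```bash
python3 -m jog '{"grip":[1,1,1,1,1,1,1,1,1,1],"delta_pos":[[-0.005,0,0],[-0.01,0,0],[-0.02,0,0],[-0.025,0,0],[-0.025,0,0],[-0.022,0,0],[0,0,0],[0,0,0],[0,0,0],[0,0,0]],"roll":[0,0,0,0,0,0,0,0,0,0]}'; python3 -c "
from h import *
plan(.614,-.082,.14)
s,d=snap('side','s10.png')"
```

```text
time: 18.5
tool_pos: [0.5811, 0.2158, 0.1386]
ee_rot: [0.134, 0.695, -0.134, 0.694]
force: [-0.2, 0.1, -0.7]
finger_gap: 0.56
t 18.5 tcp [0.5811 0.2158 0.1386] down [-0.001 -0.    -1.   ] jaw 68.12 j6 -0.93 gap 0.56 F [-0.2  0.1 -0.7]
delta tool [  -1.4 -264.1  141.5] mm
```

View pics/s10.png

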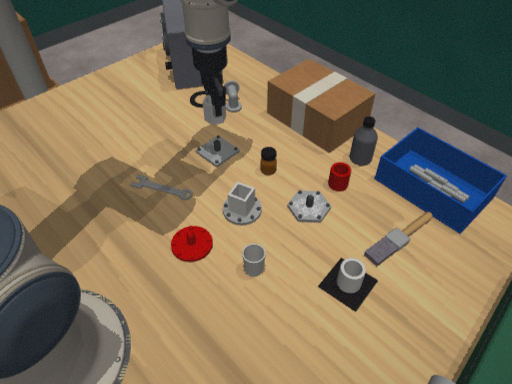

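```bash
python3 -m jog '{"grip":[1,1,1,1,1,1,1,1,1,1],"delta_pos":[[0,-0.023,0.0125],[0,-0.03,0.016],[0,-0.035,0.019],[0,-0.035,0.019],[0,-0.035,0.019],[0,-0.035,0.019],[0,-0.035,0.018],[0,-0.036,0.019],[0,0,0],[0,0,0]],"roll":[0,0,0,0,0,0,0,0,0,0]}'; python3 -c "
from h import *
plan(.614,-.082,.035)
s,d=snap('side','s11.png');cv2.imwrite('pics/s11c.png',cv2.resize(d['image'][80:280,180:380,::-1],(600,600)))
s,d=snap('scene','c11.png');cv2.imwrite('pics/c11c.png',cv2.resize(d['image'][120:320,140:340,::-1],(600,600)))"
```

```text
time: 19.8
tool_pos: [0.6141, -0.0814, 0.139]
ee_rot: [0.134, 0.694, -0.134, 0.694]
force: [-0.3, 0.9, -0.8]
finger_gap: 0.56
t 19.8 tcp [ 0.6141 -0.0814  0.139 ] down [-0.001  0.    -1.   ] jaw 68.1 j6 -1.42 gap 0.56 F [-0.3  0.9 -0.8]
delta tool [104.   -0.6   0.2] mm
```

View pics/s11c.png

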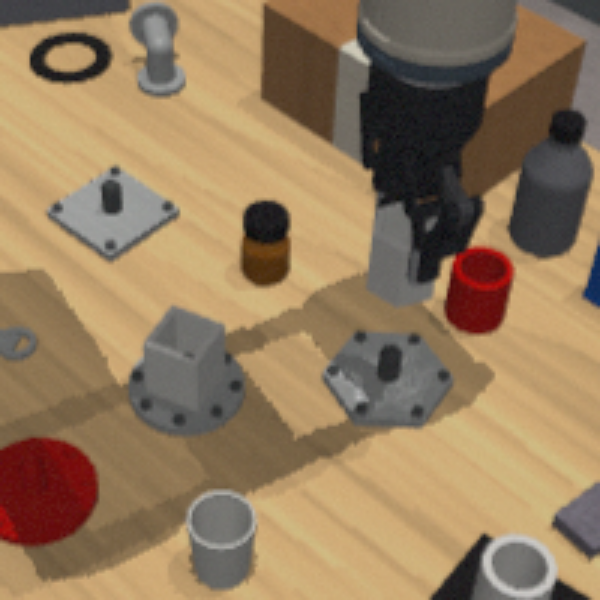

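View pics/c11c.png

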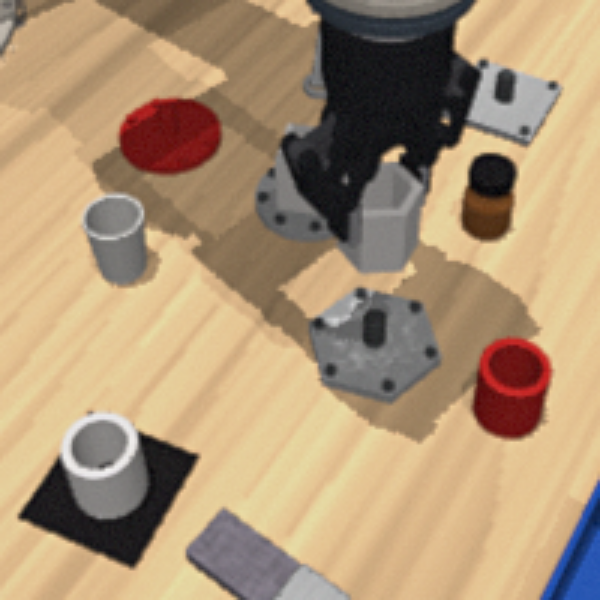

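```bash
python3 -m jog '{"grip":[1,1,1,1,1,1,1,1,1,1],"delta_pos":[[0.01,0,0],[0.02,0,0],[0.02,0,0],[0.01,0,0],[0,0,0],[0,0,0],[0,0,0],[0,0,0],[0,0,0],[0,0,0]],"roll":[0,0,0,0,0,0,0,0,0,0]}'; python3 -c "
from h import *
plan(.614,-.082,.035)
s,d=snap('side','s12.png');a=cv2.resize(d['image'][130:230,250:380,::-1],None,fx=3,fy=4)
print('sqstub',ray(d,(217.3,141.7),.04))
s,d=snap('scene','c12.png');b=cv2.resize(d['image'][150:250,200:330,::-1],None,fx=3,fy=4);cv2.imwrite('pics/x12.png',np.hstack([a,b]))
print('sqstub',ray(d,(308.7,144.3),.04))"
```

```text
time: 21.15
tool_pos: [0.6144, -0.0818, 0.0793]
ee_rot: [0.134, 0.694, -0.134, 0.694]
force: [-0.5, 0.5, -0.4]
finger_gap: 0.558
t 21.15 tcp [ 0.6144 -0.0818  0.0793] down [ 0. -0. -1.] jaw 68.12 j6 -1.42 gap 0.558 F [-0.5  0.5 -0.4]
delta tool [44.3 -0.3 -0.3] mm
sqstub [0.5777946 0.2152204 0.04     ]
sqstub [0.58408793 0.21468116 0.04      ]
```

View pics/x12.png

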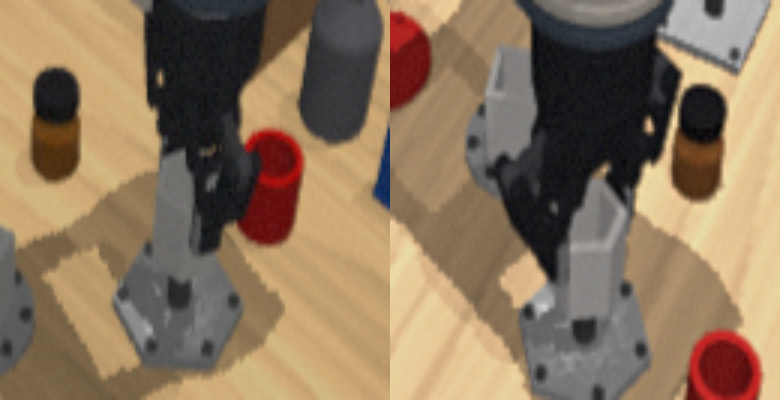

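The stub is centred under the sleeve in both views, so I continue down.

```bash
python3 -m jog '{"grip":[1,1,1,1,1,1,1,1,1,1],"delta_pos":[[0.008,0,0],[0.008,0,0],[0.008,0,0],[0.008,0,0],[0.006,0,0],[0.004,0,0],[0.002,0,0],[0.001,0,0],[0,0,0],[0,0,0]],"roll":[0,0,0,0,0,0,0,0,0,0]}'; python3 -c "
from h import *
plan(.614,-.082,.033)"
```

```text
time: 22.5
tool_pos: [0.6144, -0.0818, 0.0344]
ee_rot: [0.134, 0.694, -0.134, 0.694]
force: [0.6, 0.6, -0.5]
finger_gap: 0.558
t 22.5 tcp [ 0.6144 -0.0818  0.0344] down [ 0. -0. -1.] jaw 68.13 j6 -1.42 gap 0.558 F [ 0.6  0.6 -0.5]
delta tool [ 1.4 -0.4 -0.3] mm
```

```bash
python3 -m jog '{"grip":[1,1,1,0.5,0.5,0.3,0.3,0,0,0],"delta_pos":[[0.001,0,0],[0.0005,0,0],[0,0,0],[0,0,0],[0,0,0],[0,0,0],[0,0,0],[0,0,0],[0,0,0],[0,0,0]],"roll":[0,0,0,0,0,0,0,0,0,0]}'; python3 -m jog '{"grip":[0,0,0,0,0,0,0,0,0,0],"delta_pos":[[-0.01,0,0],[-0.02,0,0],[-0.025,0,0],[-0.03,0,0],[-0.03,0,0],[-0.03,0,0],[-0.03,0,0],[-0.025,0,0],[0,0,0],[0,0,0]],"roll":[0,0,0,0,0,0,0,0,0,0]}'; python3 - <<'E'
from h import *
snap('side','s13.png')
s,d=snap('wrist','w13.png');plan(.495,.0235,.23,25)
E
```

```text
time: 23.75
tool_pos: [0.6143, -0.0818, 0.0327]
ee_rot: [0.134, 0.694, -0.134, 0.694]
force: [-0.7, -0.0, 0.2]
finger_gap: 1.004
time: 25.0
tool_pos: [0.614, -0.0817, 0.2326]
ee_rot: [0.134, 0.694, -0.134, 0.694]
force: [0.5, -0.6, -0.7]
finger_gap: 0.997
t 25.1 tcp [ 0.6139 -0.0817  0.232 ] down [-0.001  0.    -1.   ] jaw 68.13 j6 -1.42 gap 1.0 F [ 0.3 -0.7 -0.3]
delta tool [   2.2   53.3 -149.5] mm
roll opt 43.1
roll opt -136.9
```

View pics/s13.png

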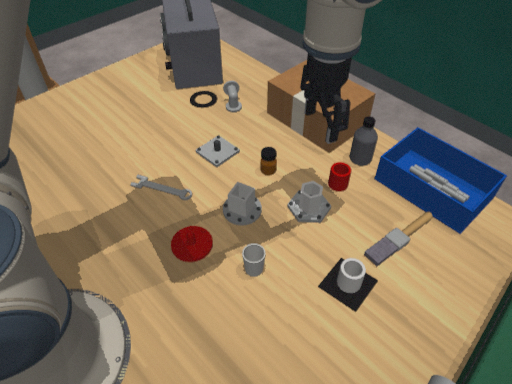

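View pics/w13.png

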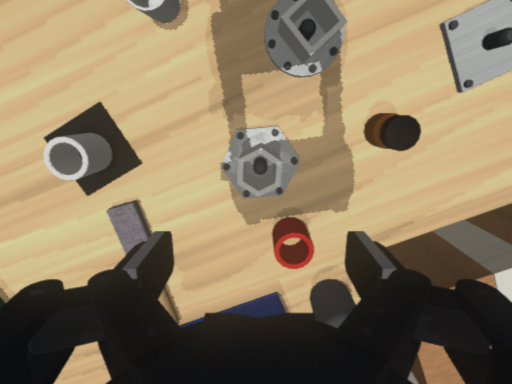

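```bash
python3 -m jog '{"grip":[0,0,0,0,0,0,0,0,0,0],"delta_pos":[[0,0.01,-0.028],[0,0.011,-0.03],[0,0.011,-0.031],[0,0.011,-0.031],[0,0.0105,-0.03],[0,0,0],[0,0,0],[0,0,0],[0,0,0],[0,0,0]],"roll":[0,0,0,0,0,10,10,10,10,3]}'; python3 - <<'E'
from h import *
s,d=snap('wrist','w14.png');plan(.495,.0235,.23,25)
cv2.imwrite('pics/w14c.png',cv2.resize(d['image'][80:280,160:410,::-1],None,fx=3,fy=3,interpolation=cv2.INTER_CUBIC))
E
```

```text
time: 26.35
tool_pos: [0.4947, 0.0238, 0.2322]
ee_rot: [0.38, 0.596, -0.381, 0.596]
force: [-0.1, 0.5, 0.2]
finger_gap: 0.997
t 26.4 tcp [0.4947 0.0238 0.2321] down [-0.001  0.    -1.   ] jaw 24.84 j6 -0.51 gap 1.0 F [0.8 0.1 0. ]
delta tool [2.1 0.2 0.4] mm
roll opt 179.8
roll opt -0.2
```

View pics/w14c.png

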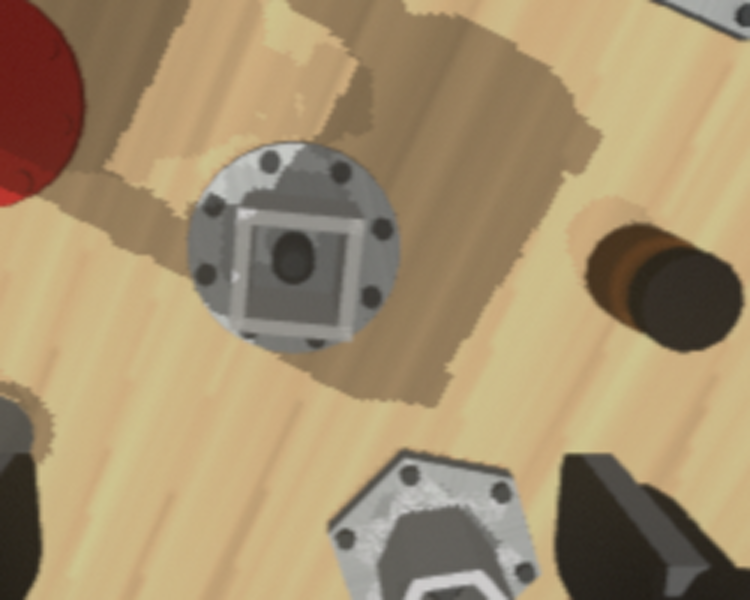

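The square sleeve's corners are at crop (239,209), (364,222), (353,340), (232,331), about 5° off the jaws. The round flange's outline is centred at crop (294,247) and its stub tip at (294,258).

```bash
python3 - <<'E'
from h import *
s=read_state();d=get_image('wrist');d['st']=s
f=lambda x,y:(160+x/3,80+y/3)
P=np.array([ray(d,f(*q),.065) for q in [(239,209),(364,222),(353,340),(232,331)]]);print('sq',P.mean(0).round(4));
for i in range(4):
    e=P[(i+1)%4]-P[i];print((np.degrees(np.arctan2(e[1],e[0]))%90).round(1), np.linalg.norm(e).round(4))
print('flange',ray(d,f(294,247),.01).round(4),'stub',ray(d,f(294,258),.04).round(4))
p=P.mean(0);plan(p[0],p[1],.032,20)
E
```

```text
sq [0.4939 0.0246 0.065 ]
18.9 0.0454
20.7 0.0446
20.4 0.0455
20.5 0.0458
flange [0.4922 0.0252 0.01  ] stub [0.4919 0.026  0.04  ]
t 26.45 tcp [0.4948 0.0238 0.2322] down [-0.001  0.    -1.   ] jaw 25.09 j6 -0.51 gap 0.999 F [-0.8  1.   0.1]
delta tool [ 2.002e+02 -2.000e-01 -9.000e-01] mm
roll opt 5.1
roll opt -174.9
```

```bash
python3 -m jog '{"grip":[0,0,0,0,0,0,0,0,0,0],"delta_pos":[[0.03,0,0],[0.035,0,0],[0.035,0,0],[0.035,0,0],[0.03,0,0],[0.015,0,0],[0.014,0,0],[0.006,0,0],[0,0,0],[0,0,0]],"roll":[5,0,0,0,0,0,0,0,0,0]}'
python3 -m jog '{"grip":[1,1,1,1,1,1,1,1,1,1],"delta_pos":[[0,0,0],[0,0,0],[0,0,0],[0,0,0],[0,0,0],[0,0,0],[0,0,0],[0,0,0],[0,0,0],[0,0,0]],"roll":[0,0,0,0,0,0,0,0,0,0]}'; python3 -c "
from h import *
plan(.494,.024,.14)"
```

```text
time: 27.7
tool_pos: [0.4954, 0.0237, 0.0333]
ee_rot: [0.405, 0.579, -0.405, 0.58]
force: [0.2, -0.3, 0.3]
finger_gap: 0.998
time: 28.95
tool_pos: [0.4952, 0.0237, 0.0332]
ee_rot: [0.405, 0.58, -0.405, 0.58]
force: [-1.5, -0.5, 8.5]
finger_gap: 0.527
t 28.95 tcp [0.4952 0.0237 0.0332] down [ 0.001 -0.    -1.   ] jaw 20.13 j6 -0.42 gap 0.527 F [-1.5 -0.5  8.5]
delta tool [-106.8   -1.    -0.6] mm
```

```bash
python3 -m jog '{"grip":[1,1,1,1,1,1,1,1,1,1],"delta_pos":[[-0.005,0,0],[-0.01,0,0],[-0.02,0,0],[-0.025,0,0],[-0.025,0,0],[-0.022,0,0],[0,0,0],[0,0,0],[0,0,0],[0,0,0]],"roll":[0,0,0,0,0,0,0,0,0,0]}'; python3 -c "
from h import *
plan(.580,.217,.14)
s,d=snap('side','s15.png');cv2.imwrite('pics/s15c.png',cv2.resize(d['image'][100:300,160:360,::-1],(600,600)))"
```

```text
time: 30.2
tool_pos: [0.4948, 0.0238, 0.1392]
ee_rot: [0.405, 0.58, -0.405, 0.579]
force: [-0.6, 0.2, -0.3]
finger_gap: 0.531
t 30.2 tcp [0.4948 0.0238 0.1392] down [-0.001  0.    -1.   ] jaw 20.13 j6 -0.42 gap 0.531 F [-0.6  0.2 -0.3]
delta tool [  -0.9  146.5 -152.1] mm
```

View pics/s15c.png

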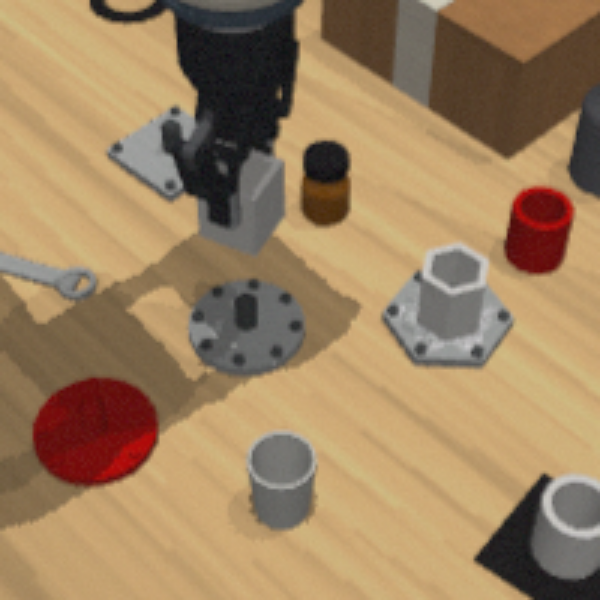

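```bash
python3 -m jog '{"grip":[1,1,1,1,1,1,1,1,1,1],"delta_pos":[[0,0.015,-0.016],[0,0.022,-0.023],[0,0.022,-0.023],[0,0.022,-0.023],[0,0.022,-0.023],[0,0.022,-0.022],[0,0.0215,-0.022],[0,0,0],[0,0,0],[0,0,0]],"roll":[0,0,0,0,0,0,0,0,0,0]}'
python3 -m jog '{"grip":[1,1,1,1,1,1,1,1,1,1],"delta_pos":[[0.01,0,0],[0.02,0,0],[0.02,0,0],[0.01,0,0],[0,0,0],[0,0,0],[0,0,0],[0,0,0],[0,0,0],[0,0,0]],"roll":[0,0,0,0,0,0,0,0,0,0]}'; python3 -c "
from h import *
plan(.580,.217,.033)
s,d=snap('side','s16.png');a=cv2.resize(d['image'][80:180,150:280,::-1],None,fx=3,fy=4)
print('rdstub',ray(d,(241.7,200),.04))
s,d=snap('scene','c16.png');b=cv2.resize(d['image'][80:180,240:370,::-1],None,fx=3,fy=4);cv2.imwrite('pics/x16.png',np.hstack([a,b]))
cv2.imwrite('pics/c16.png',cv2.resize(d['image'][120:270,180:330,::-1],(600,600)))"
```

```text
time: 31.5
tool_pos: [0.58, 0.2161, 0.1397]
ee_rot: [0.405, 0.58, -0.405, 0.579]
force: [0.6, 0.3, -0.4]
finger_gap: 0.528
time: 32.75
tool_pos: [0.5803, 0.2169, 0.0799]
ee_rot: [0.405, 0.58, -0.405, 0.58]
force: [-0.0, -0.6, -0.2]
finger_gap: 0.531
t 32.75 tcp [0.5803 0.2169 0.0799] down [ 0. -0. -1.] jaw 20.13 j6 -0.09 gap 0.531 F [-0.  -0.6 -0.2]
delta tool [46.9 -0.3 -0.2] mm
rdstub [0.48932058 0.0208447  0.04      ]
```

View pics/x16.png

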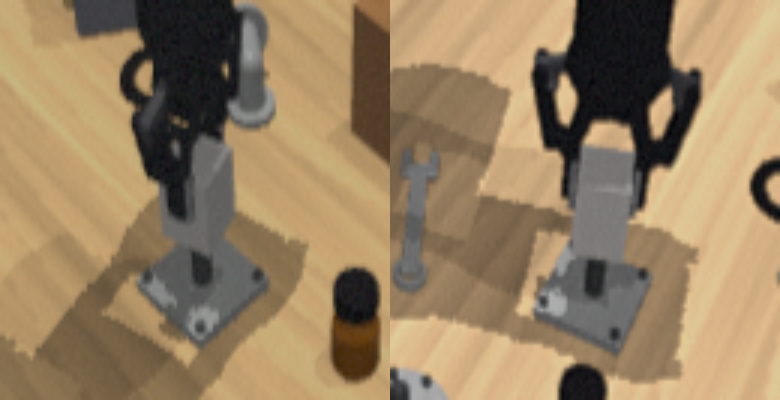

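View pics/c16.png

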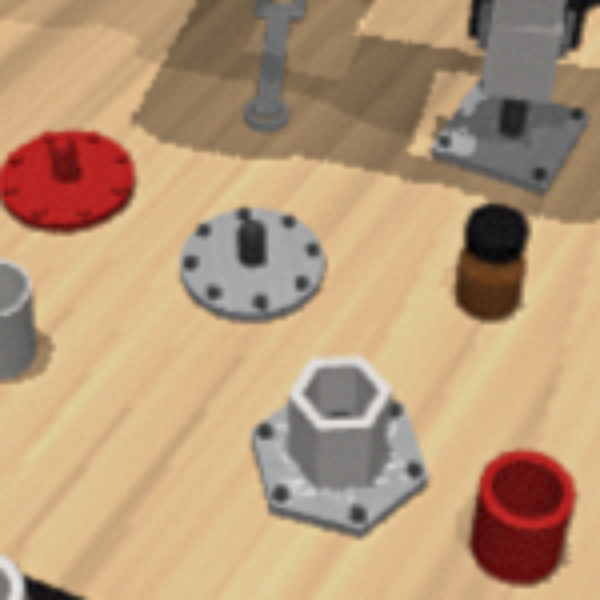

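The stub is under the sleeve in both views, so I lower. The round stub's tip is at scene (243,177).

```bash
python3 -m jog '{"grip":[1,1,1,1,1,1,1,1,1,1],"delta_pos":[[0.008,0,0],[0.008,0,0],[0.008,0,0],[0.008,0,0],[0.006,0,0],[0.004,0,0],[0.003,0,0],[0.001,0,0],[0.0005,0,0],[0,0,0]],"roll":[0,0,0,0,0,0,0,0,0,0]}'; python3 -c "
from h import *
plan(.580,.217,.033)
d=get_image('scene');print(ray(d,(243,177),.04))"
```

```text
time: 34.1
tool_pos: [0.5804, 0.2169, 0.0334]
ee_rot: [0.405, 0.58, -0.405, 0.58]
force: [-0.1, 0.1, -0.5]
finger_gap: 0.527
t 34.1 tcp [0.5804 0.2169 0.0334] down [ 0.  0. -1.] jaw 20.12 j6 -0.09 gap 0.527 F [-0.1  0.1 -0.5]
delta tool [ 0.4 -0.4 -0.2] mm
[0.49847751 0.01891915 0.04      ]
```

```bash
python3 -m jog '{"grip":[1,1,0.5,0.5,0.3,0.3,0,0,0,0],"delta_pos":[[0.0005,0,0],[0,0,0],[0,0,0],[0,0,0],[0,0,0],[0,0,0],[0,0,0],[0,0,0],[0,0,0],[0,0,0]],"roll":[0,0,0,0,0,0,0,0,0,0]}'; python3 -m jog '{"grip":[0,0,0,0,0,0,0,0,0,0],"delta_pos":[[-0.01,0,0],[-0.02,0,0],[-0.025,0,0],[-0.03,0,0],[-0.03,0,0],[-0.03,0,0],[-0.03,0,0],[-0.025,0,0],[0,0,0],[0,0,0]],"roll":[0,0,0,0,0,0,0,0,0,0]}'; python3 - <<'E'
from h import *
snap('side','s17.png')
s,d=snap('wrist','w17.png');plan(.519,-.275,.23)
E
```

```text
time: 35.4
tool_pos: [0.5803, 0.2169, 0.0327]
ee_rot: [0.405, 0.58, -0.405, 0.58]
force: [0.8, 0.5, -0.0]
finger_gap: 1.002
time: 36.65
tool_pos: [0.58, 0.2168, 0.2326]
ee_rot: [0.405, 0.58, -0.405, 0.58]
force: [-0.1, -0.8, 0.2]
finger_gap: 1.0
t 36.75 tcp [0.5799 0.2167 0.232 ] down [-0.001 -0.    -1.   ] jaw 20.12 j6 -0.09 gap 0.998 F [ 0.2 -1.6  0.2]
delta tool [   2.3 -226.3  440.7] mm
```

View pics/s17.png

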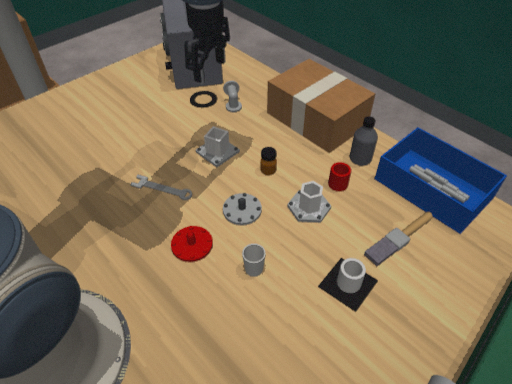

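View pics/w17.png

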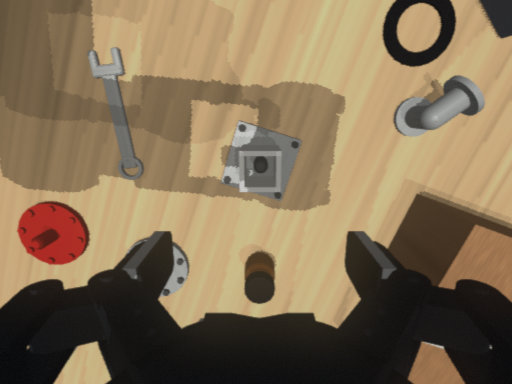

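The square sleeve is seated at (260,172). Back to the mat.

```bash
python3 -m jog '{"grip":[0,0,0,0,0,0,0,0,0,0],"delta_pos":[[0,-0.022,0.043],[0,-0.0225,0.044],[0,-0.0225,0.044],[0,-0.0225,0.044],[0,-0.0225,0.044],[0,-0.0225,0.044],[0,-0.023,0.044],[0,-0.023,0.0445],[0,-0.023,0.0445],[0,-0.0225,0.0445]],"roll":[0,0,0,0,0,0,0,0,0,0]}'
python3 -m jog '{"grip":[0,0,0,0,0,0,0,0,0,0],"delta_pos":[[0,0,0],[0,0,0],[0,0,0],[0.04,0,0],[0.04,0,0],[0.02,0,0],[0,0,0],[0,0,0],[0,0,0],[0,0,0]],"roll":[0,0,0,0,0,0,0,0,0,0]}'; python3 - <<'E'
from h import *
s,d=snap('wrist','w18.png');plan(.519,-.275,.028)
E
```

```text
time: 38.0
tool_pos: [0.519, -0.2759, 0.2321]
ee_rot: [0.405, 0.58, -0.405, 0.579]
force: [1.3, 0.2, 0.6]
finger_gap: 0.999
time: 39.25
tool_pos: [0.52, -0.2747, 0.1336]
ee_rot: [0.405, 0.579, -0.405, 0.58]
force: [0.6, 0.3, -0.2]
finger_gap: 1.003
t 39.3 tcp [ 0.5199 -0.2746  0.1334] down [ 0.001 -0.001 -1.   ] jaw 20.13 j6 -0.94 gap 0.997 F [0.4 0.2 0.1]
delta tool [105.4  -1.1  -0. ] mm
```

View pics/w18.png

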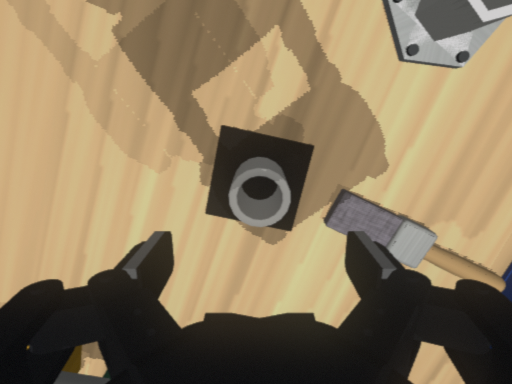

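The sleeve rim is centred at (260,192), and the brush is clear of the fingers' width. I descend and grip.

```bash
python3 -m jog '{"grip":[0,0,0,0,0,0,0,0,0,0],"delta_pos":[[0.02,0,0],[0.025,0,0],[0.025,0,0],[0.015,0,0],[0.012,0,0],[0.008,0,0],[0,0,0],[0,0,0],[0,0,0],[0,0,0]],"roll":[0,0,0,0,0,0,0,0,0,0]}'
python3 -m jog '{"grip":[1,1,1,1,1,1,1,1,1,1],"delta_pos":[[0,0,0],[0,0,0],[0,0,0],[0,0,0],[0,0,0],[0,0,0],[0,0,0],[0,0,0],[0,0,0],[0,0,0]],"roll":[0,0,0,0,0,0,0,0,0,0]}'
python3 -m jog '{"grip":[1,1,1,1,1,1,1,1,1,1],"delta_pos":[[-0.005,0,0],[-0.01,0,0],[-0.02,0,0],[-0.025,0,0],[-0.025,0,0],[-0.03,0,0],[0,0,0],[0,0,0],[0,0,0],[0,0,0]],"roll":[0,0,0,0,0,0,0,0,0,0]}'; python3 -c "
from h import *
plan(.493,.0225,.14)"
```

```text
time: 40.55
tool_pos: [0.5199, -0.2746, 0.0281]
ee_rot: [0.405, 0.579, -0.405, 0.58]
force: [0.3, 0.7, 1.0]
finger_gap: 1.0
time: 41.8
tool_pos: [0.5197, -0.2746, 0.0282]
ee_rot: [0.405, 0.58, -0.405, 0.58]
force: [-2.3, 1.4, 8.9]
finger_gap: 0.569
time: 43.05
tool_pos: [0.5194, -0.2743, 0.1421]
ee_rot: [0.405, 0.58, -0.405, 0.579]
force: [0.4, 0.2, -0.7]
finger_gap: 0.566
t 43.05 tcp [ 0.5194 -0.2743  0.1421] down [-0.001  0.001 -1.   ] jaw 20.12 j6 -0.94 gap 0.566 F [ 0.4  0.2 -0.7]
delta tool [   2.3   77.3 -287.8] mm
```

```bash
python3 -m jog '{"grip":[1,1,1,1,1,1,1,1,1,1],"delta_pos":[[0,0.006,-0.022],[0,0.009,-0.033],[0,0.009,-0.034],[0,0.009,-0.034],[0,0.009,-0.034],[0,0.009,-0.034],[0,0.009,-0.034],[0,0.009,-0.033],[0,0.008,-0.03],[0,0,0]],"roll":[0,0,0,0,0,0,0,0,0,0]}'
python3 -m jog '{"grip":[1,1,1,1,1,1,1,1,1,1],"delta_pos":[[0.01,0,0],[0.02,0,0],[0.02,0,0],[0.01,0,0],[0,0,0],[0,0,0],[0,0,0],[0,0,0],[0,0,0],[0,0,0]],"roll":[0,0,0,0,0,0,0,0,0,0]}'; python3 -c "
from h import *
plan(.493,.0225,.0345)
s,d=snap('side','s19.png');a=cv2.resize(d['image'][140:240,170:300,::-1],None,fx=3,fy=4)
s,d=snap('scene','c19.png');b=cv2.resize(d['image'][110:210,180:310,::-1],None,fx=3,fy=4);cv2.imwrite('pics/x19.png',np.hstack([a,b]))"
```

```text
time: 44.3
tool_pos: [0.4918, 0.0247, 0.1427]
ee_rot: [0.404, 0.581, -0.404, 0.58]
force: [0.0, 0.9, -1.0]
finger_gap: 0.568
time: 45.55
tool_pos: [0.4929, 0.0224, 0.0828]
ee_rot: [0.405, 0.58, -0.405, 0.58]
force: [-0.3, -0.4, -1.1]
finger_gap: 0.565
t 45.55 tcp [0.4929 0.0224 0.0828] down [ 0. -0. -1.] jaw 20.13 j6 -0.43 gap 0.565 F [-0.3 -0.4 -1.1]
delta tool [48.3  0.1 -0. ] mm
```

View pics/x19.png

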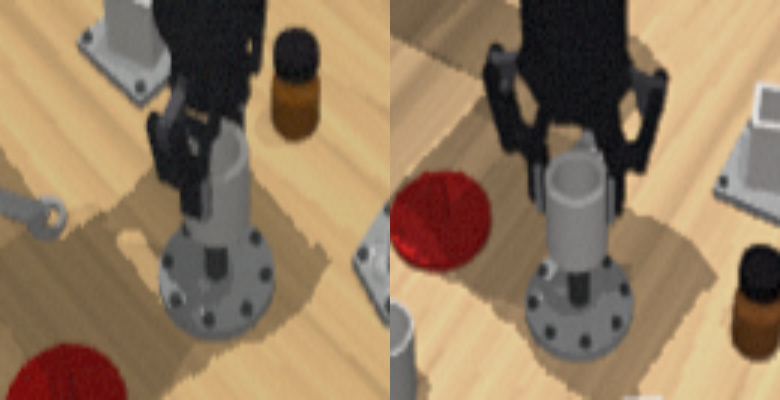

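The stub is centred under the sleeve in both views (216 and 580). I lower.

```bash
python3 -m jog '{"grip":[1,1,1,1,1,1,1,1,1,1],"delta_pos":[[0.008,0,0],[0.008,0,0],[0.008,0,0],[0.008,0,0],[0.007,0,0],[0.004,0,0],[0.003,0,0],[0.001,0,0],[0.001,0,0],[0,0,0]],"roll":[0,0,0,0,0,0,0,0,0,0]}'
python3 -m jog '{"grip":[1,1,0.5,0.5,0.3,0.3,0,0,0,0],"delta_pos":[[0.0005,0,0],[0,0,0],[0,0,0],[0,0,0],[0,0,0],[0,0,0],[0,0,0],[0,0,0],[0,0,0],[0,0,0]],"roll":[0,0,0,0,0,0,0,0,0,0]}'
```

```text
time: 46.9
tool_pos: [0.493, 0.0224, 0.0349]
ee_rot: [0.405, 0.58, -0.405, 0.58]
force: [-0.8, -0.8, -1.0]
finger_gap: 0.567
time: 48.15
tool_pos: [0.4929, 0.0224, 0.0343]
ee_rot: [0.405, 0.58, -0.405, 0.58]
force: [0.1, -0.8, 0.8]
finger_gap: 1.002
```

```bash
python3 -m jog '{"grip":[0,0,0,0,0,0,0,0,0,0],"delta_pos":[[-0.01,0,0],[-0.02,0,0],[-0.025,0,0],[-0.03,0,0],[-0.03,0,0],[-0.03,0,0],[-0.03,0,0],[-0.025,0,0],[0,0,0],[0,0,0]],"roll":[0,0,0,0,0,0,0,0,0,0]}'; python3 - <<'E'
from h import *
s,d=snap('side','s20.png');a=cv2.resize(d['image'][110:260,170:370,::-1],(390,300))
cv2.imwrite('pics/s20c.png',cv2.resize(d['image'][110:260,170:370,::-1],(800,600)))
s,d=snap('scene','c20.png');cv2.imwrite('pics/c20c.png',cv2.resize(d['image'][110:260,160:360,::-1],(800,600)))
E
```

```text
time: 49.4
tool_pos: [0.4925, 0.0224, 0.2342]
ee_rot: [0.405, 0.58, -0.405, 0.58]
force: [0.5, -0.3, 0.3]
finger_gap: 1.002
```

View pics/s20c.png

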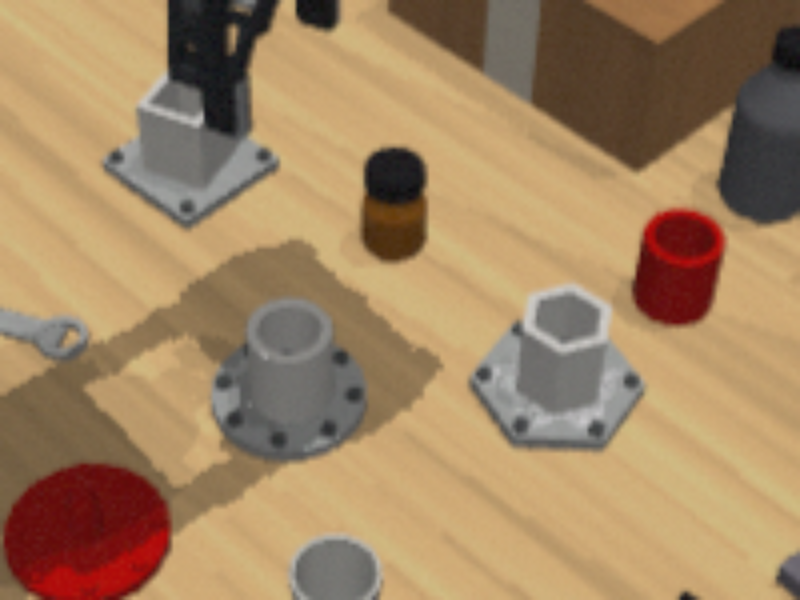

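View pics/c20c.png

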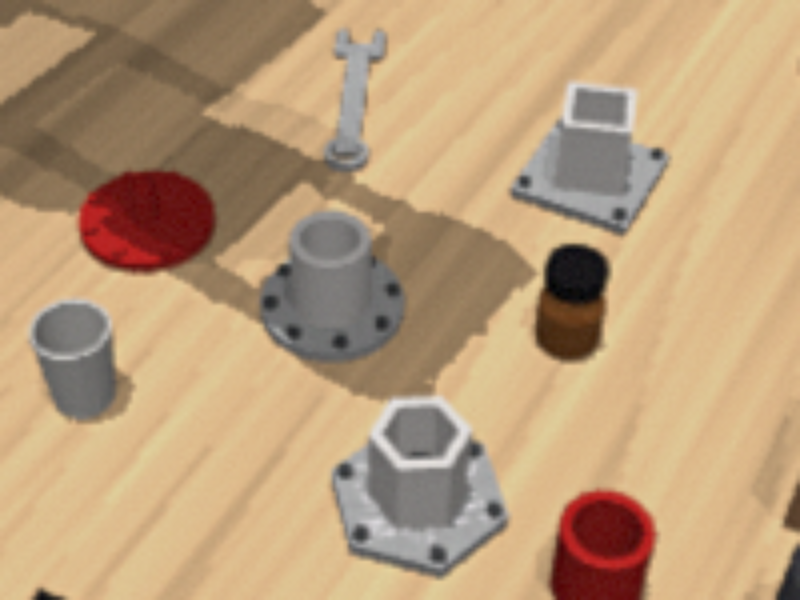

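All three sleeves stand upright and fully down on their matching flanges. Scene rim centres are (330,240) round, (420,430) hex and (598,105) square in the crop. The jar, beaker and wrench look unmoved, and the gripper is open and clear.

```bash
python3 -c "
from h import *
print(sign_off())"
```

```text
the job is handed in; nothing more can be done
None
```

The job is handed in. All three sleeves now stand on the stubs whose flanges match their outlines. I moved the round sleeve to the mat and let it go there, then hex to hex, square to square, and finally round from the mat to the round flange.

- **Final check:** the last scene and side images, taken at about 49 s, show each sleeve upright and down on its plate. The gripper was open and about 20 cm up, and the jar, beaker and wrench looked unmoved. I judged this by eye and did not re-measure the final positions.
- **Disagreement:** the cameras differed by 5–9 mm on where the stubs are. I aimed at averages; all three sleeves went over their stubs with no noticeable contact force.
- **Slip:** one mistyped command contained a wrong 20 mm downward shift. It did not run and nothing moved.

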